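# Close and lock the cover of the desk connection box

## Robot

A 6-joint arm with a two-finger parallel gripper is mounted at the origin on the work surface; the furniture and walls round the work are solid. World frame = base frame: x ahead of the robot, y to its left, z up, the work surface at z = 0. Lengths are in m, angles in rad, forces in N, time in s.
With the tool pointing down it reaches from about 0.3 to 0.75 m from the base axis. Payload 8.5 kg.
Tool frame: the origin (TCP) lies on the centre line of the jaws, within the pads' length; the fingertips stand 11 mm ahead of it and the grasp point (between the pads) lies 8 mm behind it; z points along the fingers, y is the direction in which the jaws open and shut (so a half turn about z gives the same grasp; the last joint's range is limited). The gripper opens to 85 mm and grips with 20 to 120 N. Pads are 22 mm wide; open, the fingers measure 114 mm over their backs; the gripper's body (76 mm by 85 mm) begins 54 mm behind the grasp point. The pads swing forward as they close: fully open they stand 13 mm farther back than shut.
Start: joints at [-1.485, 0.381, 1.297, -0, 1.464, -0.215], TCP at [0.163, -0.525, 0.242] pointing down, gripper open.
Joint ranges: [-3.11, 3.11], [-0.89, 2.33], [0.22, 2.48], [-1.42, 4.56], [0.17, 2.85], [-2.88, 2.88]. Speed limits (rad/s): [2.39, 2.39, 3.14, 3.14, 3.14, 3.14].

## Interface

Orientations are given as a rotation vector (axis times angle).
In Python, from plant import bot, cams gives the robot as it stands.
- The arm moves only by the tool arm_command, never from a script. Its argument "deltas" is a list of rows, each a list of 2 entries, a list of its own where there are three numbers: the shift along the tool's x, y, z in m, then the turn about the tool's z in degrees. In form: [[[tx, ty, tz], roll], ...]. A call has 1 to 20 rows; each row is the pose to reach, as a shift and turn from the pose measured when the call began, along the tool's axes at that moment; what a row does not reach only later rows make up. A row lasts 1/12 s, in which the tool goes at most 41.7 mm and 7.16 degrees, less where a joint would pass 70% of its speed; a pose out of reach is approached as far as the arm can. A call with a gripper value outside its range is refused whole. "grip" is the closure, from 0 (fully open) to 1 (shut), set as the call begins (left out, the last holds). The fingers move at their own pace and stop on an object; the grip force is fixed at half the most. Time passes only in rows, so rows that repeat a pose let the fingers close. It gives the time, the measured TCP pose, the force and the opening at its end, in the units of the state.
- bot.get_obs(): the state, without advancing time (a new reading comes with each control period).
- cams.read_camera(name): name is "scene" or "side" or "wrist"; returns a dict with "img" (400x640x3 uint8, red, green, blue), "depth" (400x640 float32, m along the optical axis (not along the pixel's ray), 0 where there is no reading), "camera_matrix" (3x3 intrinsics, pixels), "k1" (the pictures are not rectified: a ray, as slopes to the right and down, at radius r is drawn at 1 + k1 r^2 times it, then the intrinsics apply), "R" (3x3) and "t" (3): a world point X has camera coordinates R X + t; the wrist camera has in their place "tool_from_camera" (4x4, takes a point from camera to tool coordinates, whose origin is the TCP and whose axes are the flange's). Camera axes: x right, y down, z forward; pixel columns grow to the right and rows downward; lengths in m; the calibration is good to about 2 mm. A picture is of the moment at which its call begins: read the wrist's pose just before it.
- bot.sign_off(): hands the job in, once; it reports no verdict.
The state is a dict: "clock": time; "joint_positions": joint angles; "qvel": joint speeds; "effort": joint torques, N m; "ee_pos": TCP position; "ee_rot": TCP orientation; "force": force on the tool from outside, world axes, zero at the start; "ft_torque": the same for the moment, N m; "gripper_width": finger opening in m.
Only numpy, scipy, OpenCV 4.12 (cv2) and the standard library are available. Lean on these libraries where they do the work, as an engineer would, in place of code of your own. Each camera call takes 0.05 s, during which the arm holds its last target.

## Task

Swing the cover of the grey connection box down shut, then push its sprung stud in until it gently bottoms and, keeping it pushed in, turn it clockwise about a quarter turn, so that it springs up into its lock when let go. Do not ram the stud down or force it round, and leave the other things on the desk where they are.

Things in the scene. Friction and masses are not known exactly. Their poses are not given: they have to be found in the camera images.
- box: Grey steel connection box fixed to the desk, 160 (x) x 150 (y) x 70 mm high, with a screwed ear 26 mm wide at each y side. Origin: centre of the underside; z up; -x its near side, +x the side of the cover's hinge. The hinge axis runs along the box's y at x = +80, z = 70 mm in the box frame.
- cover (a joint): Angle of the cover, rad: 0 shut (level), starts 0.6 to 1.1 open and stays where left (friction hinge 0.35 N m: about 3 to 5 N on the free edge moves it). Plate 4 mm thick, 152 wide, from 2 to 168 mm from the hinge axis; outer face 4 mm above the axis when shut (74 mm above the desk). It shuts only with the stud unturned.
- cover_edge (a point): Point on the outer face of the cover, in the middle of its width, 160 mm from the hinge axis, 8 mm from the free edge. Its frame is the cover's: z out of the outer face, y along the hinge, x towards the hinge.
- stud_grip (a point): Middle of the stud's wing, on the stud's axis. Wing to grip: 34 mm long (this frame's x), 10 thick (y), 19 high, dark steel, standing on the stud's round head. This point is 10 mm above the head's flat top, 9 below the wing's top, 38 above the cover's face while not pushed. z: stud axis, outwards. At the start the wing points across the hinge (along the box's x).
- stud_push (a joint): How far the stud is pushed in, m: 0 out; spring 4 N + 0.3 N/mm. How deep it must go is not known beforehand: with the cover shut it bottoms somewhere 6 to 19 mm in (spring then 6 to 10 N) and must be within 1.5 mm of the bottom to turn. Beyond the spring, the lock inside takes at most 15 N, down or round. Locked, it springs back 4 to 5 mm from the bottom.
- stud_head (a point): Centre of the flat top of the stud's round steel head, 36 mm across, 28 mm proud of the cover's face while not pushed, within a bezel 48 mm across and 3 mm high. The stud goes through the cover at half its width, 125 mm from the hinge axis.
- stud_turn (a joint): Turn of the stud, rad, growing clockwise seen from above: about 0 (-0.1 to 0.1) at the start, past 1.13 it can spring up into its lock, stop at 1.6. Not pushed in, it is blocked at about 0.35. It stays where it is left.
- card_box: Bystander, wooden index-card box 121x145x94 mm, loose on the desk; origin at the centre of its underside. Leave it alone.
- memo_block: Bystander, memo block 105x135x11 mm, loose on the desk; origin at the centre of its underside. Leave it alone.
- pen_pot: Bystander, black pen pot 80 across, 147 tall mm, loose on the desk; origin at the centre of its underside. Leave it alone.
- spectacles: Bystander, spectacles 141x142x42 mm, loose on the desk; origin at the centre of its underside. Leave it alone.
- tin: Bystander, flat tin 48x64x16 mm, loose on the desk; origin at the centre of its underside. Leave it alone.
- eraser: Bystander, eraser 19x48x11 mm, loose on the desk; origin at the centre of its underside. Leave it alone.

How it is judged:
By the outcome, as a careful person would: the job done as asked, in the order asked, and still so for the second after the job is handed in, with the robot touching nothing.
It also fails if it takes over 69 s, if anything falls off the work surface, if the arm or the gripper's body presses on something with over 40 N, if the wrist force passes 120 N, or if a joint passes its speed limit or range.

## Working session

There is one attempt and no reset: what is moved stays moved. The work goes in short steps, Python scripts to look and compute and a tool call to move; the robot and the scene stay as the last step left them, time stands still between calls to the robot, and variables do not carry over. Pictures are saved under pics/ and viewed, and the job is handed in when it is done.

Besides the shell and the picture viewer there is one more tool, called after "Request:" by a JSON object that holds its "fn" and its "kwargs", one argument or row to a line. arm_command: Moves the arm, as the interface text tells. Its arguments: {"type":"object","properties":{"deltas":{"type":"array","items":{"type":"array"}},"grip":{"type":"number"}},"required":["deltas"]}

```bash
mkdir -p pics; ls; cat > h.py <<'E'
import numpy as np, cv2
from scipy.spatial.transform import Rotation as R
from plant import bot, cams
def shot(name,fn):
    o=bot.get_obs(); c=cams.read_camera(name); cv2.imwrite('pics/'+fn,c['img'][:,:,::-1]); np.savez('/tmp/'+fn[:-4]+'.npz',**{k:np.array(v) for k,v in c.items()},ee_pos=o['ee_pos'],ee_rot=o['ee_rot']); return c,o
def cam_pose(c,o):
    if 'R' in c: Rc=np.array(c['R']);t=np.array(c['t']);return Rc.T,-Rc.T@t
    T=np.array(c['tool_from_camera']);Rt=R.from_rotvec(o['ee_rot']).as_matrix()
    return Rt@T[:3,:3],Rt@T[:3,3]+np.array(o['ee_pos'])
def ray(c,o,uv):
    K=np.array(c['camera_matrix']);k1=float(c['k1'])
    p=cv2.undistortPoints(np.array([[uv]],float),K,np.array([k1,0,0,0.]))[0,0]
    W,C=cam_pose(c,o); return C,W@np.array([p[0],p[1],1.])
def at_z(c,o,uv,z):
    C,d=ray(c,o,uv); return C+d*(z-C[2])/d[2]
def at_d(c,o,uv,n=1):
    u,v=map(int,uv); D=np.array(c['depth'])[v-n:v+n+1,u-n:u+n+1]; D=D[D>0]
    C,d=ray(c,o,uv); return C+d*np.median(D) if len(D) else None
E
python3 - <<'E'
from h import *
o=bot.get_obs();print(o)
for n in ['scene','side','wrist']:
    c,o=shot(n,n+'0.png')
    print(n,c['camera_matrix'],c['k1'],cam_pose(c,o))
E
```

```text
pics
{'clock': 0.0, 'joint_positions': array([-1.48530579e+00,  3.81180066e-01,  1.29825122e+00, -1.57405905e-05,
        1.46362987e+00, -2.15337851e-01]), 'qvel': array([-0.00075872,  0.00078636,  0.00120086,  0.00146788,  0.00044664,
        0.00191832]), 'effort': array([-1.12950647e-05, -4.48447537e+01, -2.31272453e+01, -2.88793344e-04,
        4.63409582e-03, -3.27891723e-05]), 'ee_pos': array([ 0.16292062, -0.5250187 ,  0.24172355]), 'ee_rot': array([-3.10467097e+00, -4.70543209e-01, -1.25066967e-04]), 'force': array([0.19082536, 0.61082198, 0.61726574]), 'ft_torque': array([-0.0065918 , -0.02288724, -0.03209097]), 'gripper_width': 0.08561021975549286}
scene [[455.12479393   0.         328.83321585]
 [  0.         455.12479393 199.6309429 ]
 [  0.           0.           1.        ]] -0.04337244343643067 (array([[-0.77120978, -0.30178244,  0.56050231],
       [-0.63627146,  0.3379694 , -0.693495  ],
       [ 0.01985199, -0.89146175, -0.45266086]]), array([-0.14015035,  1.00652366,  0.63747162]))
side [[398.680804     0.         322.00834799]
 [  0.         398.680804   198.58653567]
 [  0.           0.           1.        ]] -0.006438160371823324 (array([[ 0.99632456, -0.06632254,  0.05420963],
       [-0.08329178, -0.60237431,  0.7938562 ],
       [-0.01999607, -0.79545365, -0.60568445]]), array([ 0.51808566, -0.5599106 ,  0.63049167]))
wrist [[312.43547654   0.         321.54807621]
 [  0.         312.43547654 198.71016917]
 [  0.           0.           1.        ]] 0.0025940880627794522 (array([[ 0.29609043, -0.91808583, -0.26353152],
       [-0.95515646, -0.28533879, -0.079107  ],
       [-0.00256875,  0.27513666, -0.9614017 ]]), array([ 0.22942219, -0.50490763,  0.37268565]))
```

View pics/scene0.png

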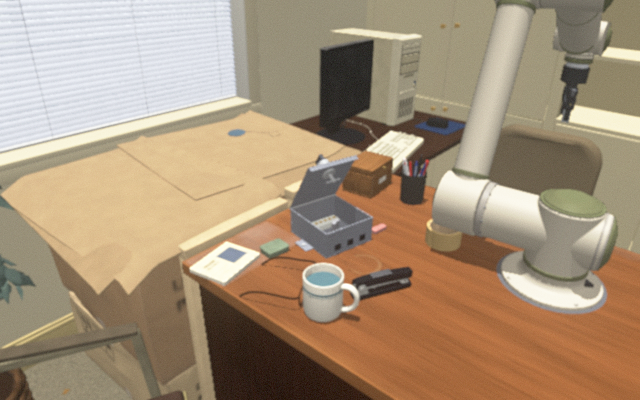

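View pics/side0.png

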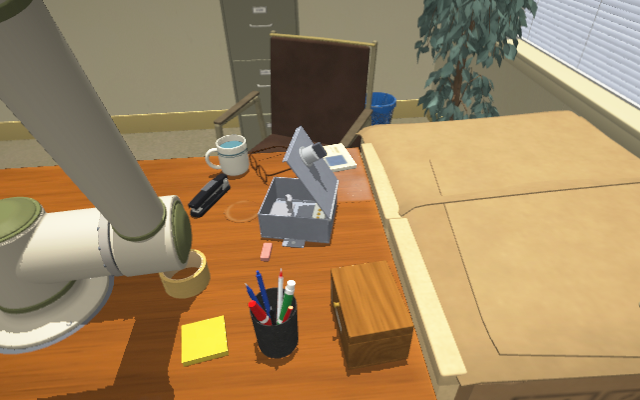

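View pics/wrist0.png

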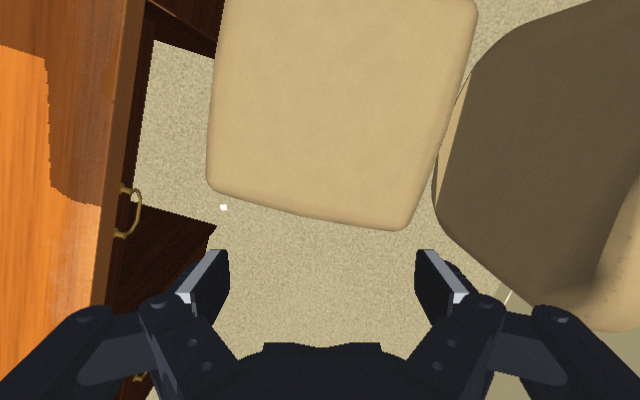

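The scene view shows the open grey box at about (330,215). In the side view it is at (300,210) with the stud at (313,153), and the wrist camera sees only floor and chair. I'll zoom in and measure.

```bash
python3 - <<'E'
import cv2,numpy as np
a=cv2.imread('pics/side0.png')[115:260,235:375]; a=cv2.resize(a,None,fx=4,fy=4,interpolation=cv2.INTER_CUBIC); cv2.imwrite('pics/side0z.png',a)
b=cv2.imread('pics/scene0.png')[145:265,270:400]; b=cv2.resize(b,None,fx=5,fy=5,interpolation=cv2.INTER_CUBIC)[:600]; cv2.imwrite('pics/scene0z.png',b)
E
```

```text
(no output)
```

View pics/side0z.png

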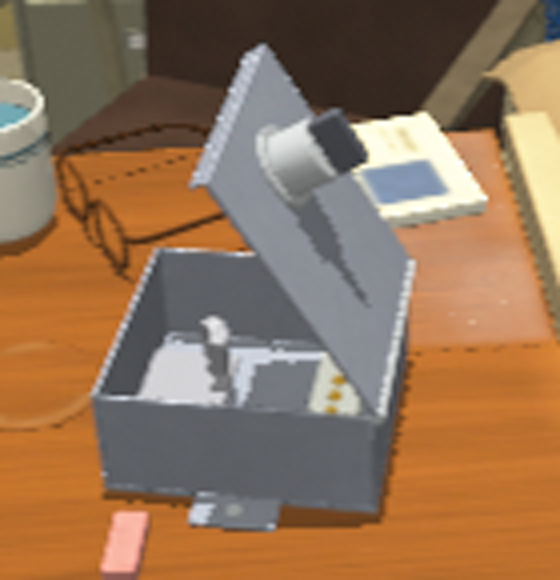

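View pics/scene0z.png

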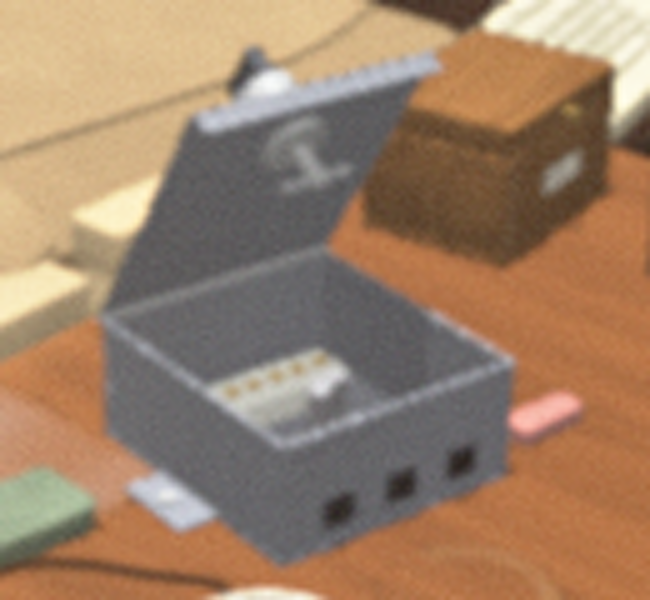

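```bash
python3 - <<'E'
from h import *
s=dict(np.load('/tmp/scene0.npz'));d=dict(np.load('/tmp/side0.npz'))
S=lambda u,v:(u/5+270-.4,v/5+145-.4); D=lambda u,v:(u/4+235-.4,v/4+115-.4)
P={}
for n,p in dict(nL=(285,442),nR=(512,360),hR=(325,248),hL=(107,318)).items(): P[n]=at_z(s,s,S(*p),.07);print('scene',n,P[n].round(4),'depth',at_d(s,s,S(*p)).round(4))
for n,p in dict(nR=(95,396),hR=(380,412),nL=(160,250)).items(): print('side',n,at_z(d,d,D(*p),.07).round(4),'depth',at_d(d,d,D(*p)).round(4))
def tri(a,b):
    C1,d1=ray(s,s,a);C2,d2=ray(d,d,b)
    A=np.c_[d1,-d2];t=np.linalg.lstsq(A,C2-C1,rcond=None)[0];p,q=C1+t[0]*d1,C2+t[1]*d2
    return (p+q)/2,np.linalg.norm(p-q)
print('freeR',tri(S(437,62),D(197,184)));print('freeL',tri(S(198,122),D(264,45)))
# cover plane from side depth
pts=[]
for u,v in [(230,170),(240,120),(265,90),(330,230),(300,270),(350,340),(370,280),(320,310),(260,220),(390,280)]:
    p=at_d(d,d,D(u,v)); pts.append(p)
pts=np.array(pts);c=pts.mean(0);U=np.linalg.svd(pts-c);print('n',U[2][2],'sv',U[1],'c',c)
for n,p in dict(top1=(315,112),top2=(335,145),wing=(345,140)).items(): print(n,at_d(d,d,D(*p)))
E
```

```text
scene nL [0.4536 0.2776 0.07  ] depth [0.4547 0.2763 0.069 ]
scene nR [0.418  0.1375 0.07  ] depth [4.867e-01 3.050e-02 1.000e-04]
scene hR [0.5719 0.1002 0.07  ] depth [0.5703 0.1022 0.0713]
scene hL [0.6054 0.2426 0.07  ] depth [0.6043 0.2437 0.0709]
side nR [0.4229 0.1353 0.07  ] depth [0.4224 0.1388 0.0671]
side hR [0.579  0.1046 0.07  ] depth [0.5785 0.099  0.0747]
side nL [0.4574 0.2764 0.07  ] depth [ 4.498e-01  3.813e-01 -3.000e-04]
freeR (array([0.48905577, 0.11997408, 0.21148295]), np.float64(0.0035690783224356566))
freeL (array([0.52747897, 0.26104163, 0.21290757]), np.float64(0.005995197120762865))
n [-0.84138137  0.19826087 -0.50276239] sv [0.16610428 0.11440287 0.00200125] c [0.54586487 0.16065966 0.15325626]
top1 [ 0.59567443  1.07075667 -0.28375772]
top2 [0.56294844 0.17365258 0.19865165]
wing [0.56827228 0.17276169 0.2018548 ]
```

Request:
{"fn": "arm_command", "kwargs": {
  "deltas": [
    [[0, 0, -0.04], 0],
    [[0.03, -0.02, -0.08], -6],
    [[0.308, -0.192, -0.09], -75],
    [[0.308, -0.192, -0.09], -75],
    [[0.308, -0.192, -0.09], -75],
    [[0.308, -0.192, -0.09], -75],
    [[0.308, -0.192, -0.09], -75],
    [[0.308, -0.192, -0.09], -75],
    [[0.308, -0.192, -0.09], -75],
    [[0.308, -0.192, -0.09], -75],
    [[0.308, -0.192, -0.09], -75],
    [[0.308, -0.192, -0.09], -75],
    [[0.308, -0.192, -0.09], -75],
    [[0.308, -0.192, -0.09], -75],
    [[0.308, -0.192, -0.09], -75]
  ],
  "grip": 1
}}

```text
clock: 1.4
ee_pos: [0.4, -0.2509, 0.332]
ee_rot: [-2.181, -2.26, -0.001]
force: [0.4, 0.2, -0.3]
gripper_width: 0.0003
```

```bash
cat >> h.py <<'E'
BC=np.array([.514,.190]);BY=np.radians(-13.2)
def boxw(x,y,z): # mm
    c,s=np.cos(BY),np.sin(BY); return np.array([BC[0]+(c*x-s*y)/1e3,BC[1]+(s*x+c*y)/1e3,z/1e3])
def wbox(p):
    c,s=np.cos(BY),np.sin(BY); d=(np.array(p)[:2]-BC)*1e3; return np.array([c*d[0]+s*d[1],-s*d[0]+c*d[1],p[2]*1e3])
def yaw(o):
    m=R.from_rotvec(o['ee_rot']).as_matrix(); return np.degrees(np.arctan2(m[1,0],m[0,0]))
def delta(o,p,yw=None):
    m=R.from_rotvec(o['ee_rot']).as_matrix(); t=m.T@(np.array(p)-np.array(o['ee_pos']))
    return t.round(4), None if yw is None else round(-((yw-yaw(o)+180)%360-180),2)
def st():
    o=bot.get_obs(); print('t',round(o['clock'],2),'tcp box',wbox(o['ee_pos']).round(1),'w',np.round(o['ee_pos'],4),'yaw',yaw(o).round(2),'F',np.round(o['force'],2),'M',np.round(o['ft_torque'],3),'grip',round(o['gripper_width'],4),'q6',round(o['joint_positions'][5],3)); return o
E
python3 -c "
from h import *
o=st(); print(delta(o,boxw(45,-50,300),166.8))"
```

```text
t 1.4 tcp box [ -10.3 -455.3  332. ] w [ 0.4    -0.2509  0.332 ] yaw 92.05 F [ 0.42  0.16 -0.28] M [ 0.036  0.023 -0.054] grip 0.0003 q6 -0.848
(array([0.3764, 0.16  , 0.0324]), np.float64(-74.75))
```

Request:
{"fn": "arm_command", "kwargs": {
  "deltas": [
    [[0.376, 0.16, 0.032], -74.8],
    [[0.376, 0.16, 0.032], -74.8],
    [[0.376, 0.16, 0.032], -74.8],
    [[0.376, 0.16, 0.032], -74.8],
    [[0.376, 0.16, 0.032], -74.8],
    [[0.376, 0.16, 0.032], -74.8],
    [[0.376, 0.16, 0.032], -74.8],
    [[0.376, 0.16, 0.032], -74.8],
    [[0.376, 0.16, 0.032], -74.8],
    [[0.376, 0.16, 0.032], -74.8],
    [[0.376, 0.16, 0.032], -74.8],
    [[0.376, 0.16, 0.032], -74.8],
    [[0.376, 0.16, 0.032], -74.8]
  ]
}}

```text
clock: 2.48
ee_pos: [0.5465, 0.1301, 0.3003]
ee_rot: [-0.365, -3.119, -0.002]
force: [0.2, 0.3, 0.0]
gripper_width: 0.0001
```

```bash
python3 -c "
from h import *
o=st()
shot('wrist','w1.png')
shot('side','s1.png')"
```

```text
t 2.48 tcp box [ 45.3 -50.9 300.3] w [0.5465 0.1301 0.3003] yaw 166.63 F [0.22 0.34 0.02] M [ 0.012  0.061 -0.043] grip 0.0001 q6 -1.315
```

View pics/w1.png

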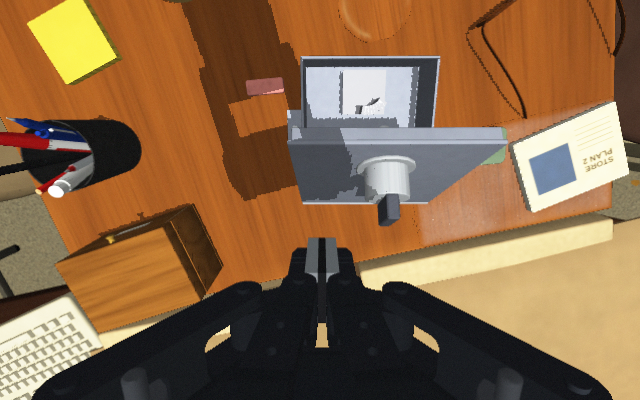

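View pics/s1.png

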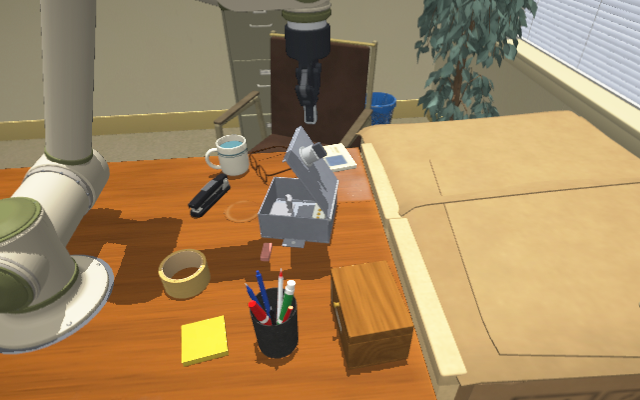

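The wrist view shows the cover square to the image, with its free edge at row ~133, the stud at (388,180) and the near rim corners at (303,58) and (438,58). I'll check these against the box frame.

```bash
python3 - <<'E'
from h import *
c=dict(np.load('/tmp/w1.npz'))
for n,p,z in [('nR',(303,58),.07),('nL',(438,58),.07)]: print(n,wbox(at_z(c,c,p,z)).round(1))
for n,p in dict(edgeL=(300,135),edgeR=(495,135),edgeM=(388,135),stud=(386,165),wing=(390,215),pl1=(310,170),pl2=(320,190),pl3=(440,170),pl4=(330,150),pl5=(450,150)).items(): print(n,wbox(at_d(c,c,p)).round(1))
E
```

```text
nR [-77.5 -70.1  70. ]
nL [-77.1  73.7  70. ]
edgeL [ -8.  -65.7 212.6]
edgeR [ -7.5  68.5 212.4]
edgeM [ -7.8  -5.2 212.5]
stud [ 15.6  -2.2 197.4]
wing [ 49.1  -1.3 216.1]
pl1 [ 24.3 -60.7 170.5]
pl2 [ 55.1 -52.5 118.8]
pl3 [ 25.   49.8 169.2]
pl4 [  3.1 -44.9 206.6]
pl5 [  3.4  41.1 206.5]
```

Request:
{"fn": "arm_command", "kwargs": {
  "deltas": [
    [[0.005, 0, 0.03], 0],
    [[0.01, 0, 0.06], 0],
    [[0.01, 0, 0.084], 0],
    [[0.01, 0, 0.084], 0],
    [[0.02, 0, 0.084], 0],
    [[0.028, 0, 0.084], 0],
    [[0.038, 0, 0.089], 0],
    [[0.048, 0, 0.095], 0],
    [[0.059, 0, 0.106], 0],
    [[0.07, 0, 0.116], 0],
    [[0.07, 0, 0.116], 0]
  ]
}}

```text
clock: 3.5
ee_pos: [0.4763, 0.1462, 0.1853]
ee_rot: [-0.366, -3.12, -0.002]
force: [0.5, 0.1, 1.0]
gripper_width: -0.0002
```

```bash
python3 - <<'E'
from h import *
o=st()
c,o=shot('side','s2.png'); cv2.imwrite('pics/s2z.png',cv2.resize(cv2.imread('pics/s2.png')[90:260,220:380],None,fx=3.5,fy=3.5,interpolation=2))
E
```

```text
t 3.5 tcp box [-26.7 -51.2 185.3] w [0.4763 0.1462 0.1853] yaw 166.61 F [0.51 0.13 1.05] M [0.01  0.035 0.018] grip -0.0002 q6 -1.278
```

View pics/s2z.png

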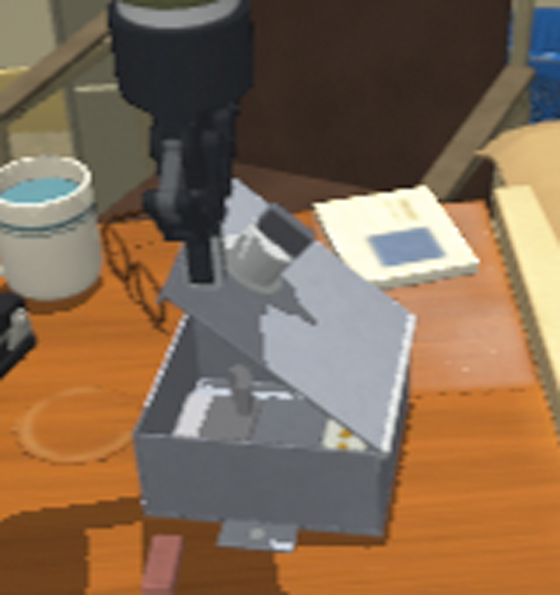

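The fingertip is carrying the cover, which is now about 0.65 rad open. I'll continue along the arc.

Request:
{"fn": "arm_command", "kwargs": {
  "deltas": [
    [[0.009, 0, 0.013], 0],
    [[0.017, 0, 0.027], 0],
    [[0.023, 0, 0.041], 0],
    [[0.029, 0, 0.055], 0],
    [[0.032, 0, 0.066], 0],
    [[0.035, 0, 0.077], 0],
    [[0.036, 0, 0.085], 0],
    [[0.037, 0, 0.092], 0],
    [[0.037, 0, 0.096], 0],
    [[0.037, 0, 0.099], 0],
    [[0.037, 0, 0.1], 0],
    [[0.037, 0, 0.1], 0]
  ]
}}

```text
clock: 4.55
ee_pos: [0.4421, 0.1547, 0.0862]
ee_rot: [0.366, 3.119, 0.002]
force: [0.7, 0.2, 0.3]
gripper_width: 0.0001
```

```bash
python3 - <<'E'
from h import *
o=st()
E
```

```text
t 4.55 tcp box [-61.9 -50.8  86.2] w [0.4421 0.1547 0.0862] yaw 166.6 F [0.73 0.16 0.29] M [ 0.033 -0.058  0.008] grip 0.0001 q6 -1.255
```

Request:
{"fn": "arm_command", "kwargs": {
  "deltas": [
    [[0, 0, 0.001], 0],
    [[0, 0, 0.002], 0],
    [[0, 0, 0.003], 0],
    [[0, 0, 0.003], 0]
  ]
}}

```text
clock: 4.88
ee_pos: [0.4425, 0.1547, 0.0848]
ee_rot: [0.366, 3.117, 0.003]
force: [-5.0, -1.7, 19.5]
gripper_width: -0.0
```

```bash
python3 - <<'E'
from h import *
o=st()
c,o=shot('side','s3.png'); cv2.imwrite('pics/s3z.png',cv2.resize(cv2.imread('pics/s3.png')[90:260,220:380],None,fx=3.5,fy=3.5,interpolation=2))
E
```

```text
t 4.88 tcp box [-61.6 -50.7  84.8] w [0.4425 0.1547 0.0848] yaw 166.62 F [-5.   -1.72 19.47] M [-0.211  0.865  0.016] grip -0.0 q6 -1.255
```

View pics/s3z.png

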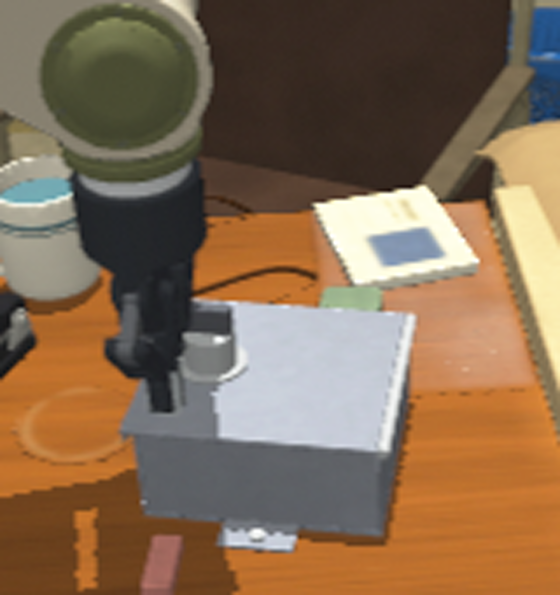

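The cover is level, with 19 N under the finger and the tip at 73.8 mm. Next I'll lift off and look at the stud.

Request:
{"fn": "arm_command", "kwargs": {
  "deltas": [
    [[0, 0, -0.04], 0],
    [[0, 0, -0.08], 0],
    [[0, 0.02, -0.12], 0],
    [[0, 0.05, -0.155], 0],
    [[0, 0.05, -0.165], 0],
    [[0, 0.05, -0.165], 0],
    [[0, 0.05, -0.165], 0]
  ],
  "grip": 0.5
}}

```text
clock: 5.52
ee_pos: [0.4534, 0.2033, 0.2501]
ee_rot: [0.364, 3.116, 0.003]
force: [-0.2, -0.0, -0.5]
gripper_width: 0.0427
```

```bash
python3 - <<'E'
from h import *
o=st()
shot('wrist','w4.png')
E
```

```text
t 5.52 tcp box [-62.   -0.9 250.1] w [0.4534 0.2033 0.2501] yaw 166.66 F [-0.25 -0.05 -0.46] M [ 0.005  0.05  -0.003] grip 0.0427 q6 -1.156
```

View pics/w4.png

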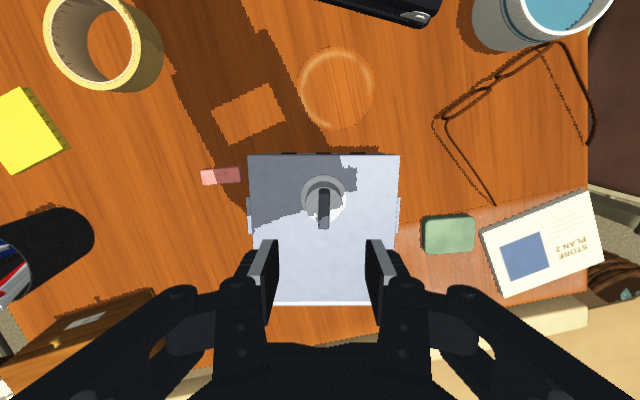

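The wrist view shows the shut cover at rows 155–303. The stud head is at (323,198) and its dark wing is at (323,208).

```bash
python3 - <<'E'
from h import *
c=dict(np.load('/tmp/w4.npz'));im=c['img'].astype(int)
g=im.max(2); roi=g[170:245,290:355]
m=(roi<95).astype(np.uint8); 
cs,_=cv2.findContours(m,0,2)
k=max(cs,key=cv2.contourArea);k=k+[290,170]
print(cv2.contourArea(k),cv2.minAreaRect(k.astype(np.float32)),cv2.boundingRect(k.astype(np.int32)))
z=cv2.resize(c['img'][170:245,285:360,::-1],None,fx=8,fy=8,interpolation=2);cv2.imwrite('pics/w4z.png',z)
for p in [(247,155),(400,155)]: print(wbox(at_z(c,c,p,.074)).round(1))
D=c['depth']
for v in range(176,236,4):
    print(v,[ (wbox(at_d(c,c,(u,v),0)).round(0)).astype(int).tolist() for u in (312,318,323,328,335)])
E
```

```text
277.0 ((323.7247314453125, 203.5556640625), (10.761615753173828, 31.376693725585938), 2.6025619506835938) (318, 188, 12, 32)
[-88.4 -73.7  74. ]
[-87.9  76.6  74. ]
176 [[-67, -10, 73], [-68, -4, 77], [-68, 1, 76], [-68, 6, 76], [-67, 13, 73]]
180 [[-64, -10, 77], [-63, -4, 76], [-63, 1, 75], [-63, 6, 75], [-64, 13, 76]]
184 [[-60, -10, 76], [-62, -4, 87], [-63, 1, 92], [-62, 6, 88], [-59, 13, 76]]
188 [[-59, -10, 91], [-62, -4, 101], [-62, 1, 103], [-62, 5, 102], [-59, 12, 93]]
192 [[-58, -10, 101], [-58, -4, 100], [-62, 1, 118], [-62, 5, 117], [-57, 12, 100]]
196 [[-54, -10, 103], [-54, -4, 101], [-60, 0, 121], [-59, 5, 120], [-54, 12, 101]]
200 [[-50, -10, 100], [-50, -4, 100], [-55, 1, 119], [-56, 5, 120], [-50, 12, 101]]
204 [[-46, -10, 101], [-46, -4, 101], [-52, 0, 121], [-52, 5, 120], [-46, 12, 100]]
208 [[-42, -10, 101], [-48, -4, 118], [-49, 0, 120], [-49, 5, 121], [-43, 12, 103]]
212 [[-39, -10, 102], [-44, -4, 119], [-45, 0, 120], [-44, 5, 119], [-38, 12, 100]]
216 [[-34, -10, 101], [-41, -4, 119], [-41, 0, 119], [-41, 5, 120], [-34, 12, 99]]
220 [[-20, -11, 72], [-37, -4, 119], [-37, 0, 120], [-37, 5, 118], [-20, 13, 73]]
224 [[-16, -11, 73], [-33, -4, 118], [-34, 0, 120], [-33, 5, 119], [-16, 13, 74]]
228 [[-11, -11, 73], [-11, -4, 72], [-30, 0, 120], [-29, 5, 119], [-11, 13, 73]]
232 [[-6, -11, 72], [-6, -4, 73], [-6, 1, 72], [-7, 6, 75], [-7, 14, 73]]
```

View pics/w4z.png

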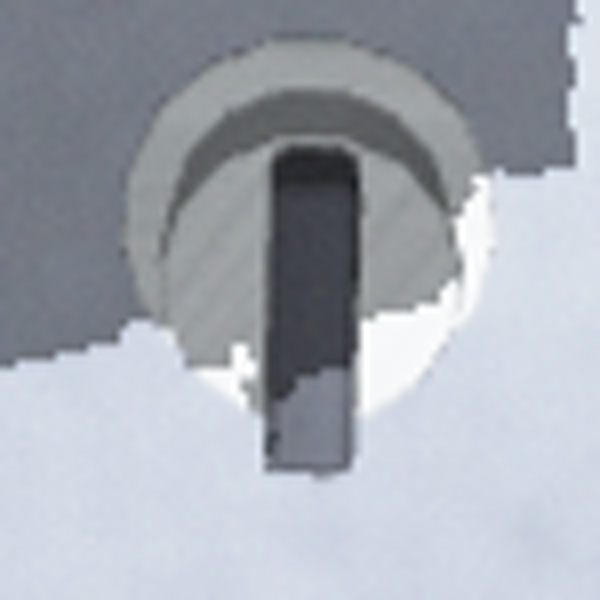

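```bash
python3 - <<'E'
from h import *
c=dict(np.load('/tmp/w4.npz'))
Z=lambda x,y:(x/8+285-.44,y/8+170-.44)
Q=[at_z(c,c,Z(*p),.121) for p in [(273,180),(360,180),(352,468),(263,468)]]
for q in Q: print(wbox(q).round(1))
ce=np.mean(Q,0);print(ce,wbox(ce))
d=(Q[2]+Q[3]-Q[0]-Q[1])/2; a=np.degrees(np.arctan2(d[1],d[0]));print('wing yaw',a,'len',np.linalg.norm(d))
o=bot.get_obs(); print('tool yaw',yaw(o),delta(o,[ce[0],ce[1],.20],a+180))
E
```

```text
[-63.2  -3.2 121. ]
[-63.1   6.1 121. ]
[-29.9   5.4 121. ]
[-30.   -4.5 121. ]
[0.46889995 0.20156725 0.121     ] [-46.54984468   0.96299679 121.        ]
wing yaw -14.945271533276264 len 0.033189447713753636
tool yaw 166.62021330102635 (array([-0.0157,  0.0023,  0.0491]), np.float64(1.57))
```

Request:
{"fn": "arm_command", "kwargs": {
  "deltas": [
    [[-0.008, 0.001, 0.03], 1.6],
    [[-0.016, 0.002, 0.06], 1.6],
    [[-0.016, 0.002, 0.09], 1.6],
    [[-0.016, 0.002, 0.11], 1.6],
    [[-0.016, 0.002, 0.125], 1.6],
    [[-0.016, 0.002, 0.134], 1.6],
    [[-0.016, 0.002, 0.134], 1.6],
    [[-0.016, 0.002, 0.134], 1.6]
  ]
}}

```text
clock: 6.23
ee_pos: [0.4692, 0.2009, 0.1149]
ee_rot: [0.41, 3.114, 0.001]
force: [0.6, 0.3, 0.5]
gripper_width: 0.0426
```

```bash
python3 - <<'E'
from h import *
o=st()
shot('wrist','w5.png')
c,o=shot('side','s5.png'); cv2.imwrite('pics/s5z.png',cv2.resize(cv2.imread('pics/s5.png')[110:240,230:360],None,fx=4.5,fy=4.5,interpolation=2))
E
```

```text
t 6.23 tcp box [-46.1   0.4 114.9] w [0.4692 0.2009 0.1149] yaw 164.99 F [0.56 0.29 0.53] M [-0.022  0.003 -0.011] grip 0.0426 q6 -1.137
```

View pics/w5.png

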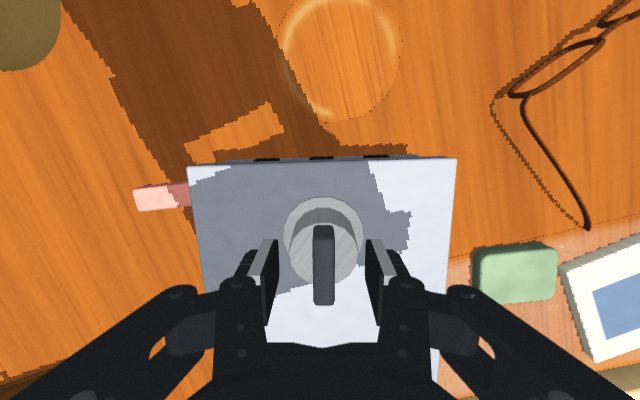

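View pics/s5z.png

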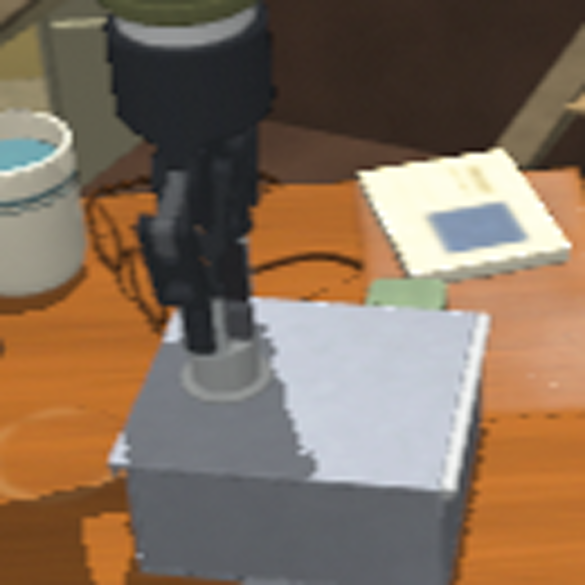

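The wing at (323,265) lies midway between the pads at columns 270 and 375. Closing on it now.

Request:
{"fn": "arm_command", "kwargs": {
  "deltas": [
    [[0, 0, -0.001], 0],
    [[0, 0, -0.001], 0],
    [[0, 0, -0.001], 0],
    [[0, 0, -0.001], 0],
    [[0, 0, -0.001], 0],
    [[0, 0, -0.001], 0]
  ],
  "grip": 1
}}

```text
clock: 6.83
ee_pos: [0.47, 0.2014, 0.1173]
ee_rot: [0.409, 3.11, 0.003]
force: [0.2, 1.6, 3.8]
gripper_width: 0.0082
```

```bash
python3 - <<'E'
from h import *
o=st()
E
```

```text
t 6.83 tcp box [-45.4   1.  117.3] w [0.47   0.2014 0.1173] yaw 165.01 F [0.21 1.61 3.79] M [ 0.237 -0.131  0.065] grip 0.0082 q6 -1.137
```

Request:
{"fn": "arm_command", "kwargs": {
  "deltas": [
    [[0, 0, 0.001], 0],
    [[0, 0, 0.002], 0],
    [[0, 0, 0.003], 0],
    [[0, 0, 0.004], 0],
    [[0, 0, 0.004], 0]
  ]
}}

```text
clock: 7.25
ee_pos: [0.4701, 0.2014, 0.1131]
ee_rot: [0.409, 3.11, 0.004]
force: [-0.4, 0.4, 4.2]
gripper_width: 0.0084
```

```bash
python3 - <<'E'
from h import *
o=st()
E
```

```text
t 7.25 tcp box [-45.4   1.1 113.1] w [0.4701 0.2014 0.1131] yaw 165.01 F [-0.39  0.43  4.21] M [0.176 0.039 0.011] grip 0.0084 q6 -1.137
```

Request:
{"fn": "arm_command", "kwargs": {
  "deltas": [
    [[0, 0, 0.0005], 0],
    [[0, 0, 0.001], 0],
    [[0, 0, 0.0015], 0],
    [[0, 0, 0.0015], 0]
  ]
}}

```text
clock: 7.58
ee_pos: [0.4701, 0.2014, 0.1116]
ee_rot: [0.409, 3.11, 0.004]
force: [-0.8, 1.2, 4.7]
gripper_width: 0.008
```

```bash
python3 - <<'E'
from h import *
o=st()
shot('wrist','w6.png')
c,o=shot('side','s6.png'); cv2.imwrite('pics/s6z.png',cv2.resize(cv2.imread('pics/s6.png')[110:240,230:360],None,fx=4.5,fy=4.5,interpolation=2))
E
```

```text
t 7.58 tcp box [-45.4   1.1 111.6] w [0.4701 0.2014 0.1116] yaw 165.01 F [-0.79  1.23  4.72] M [0.182 0.141 0.071] grip 0.008 q6 -1.137
```

View pics/s6z.png

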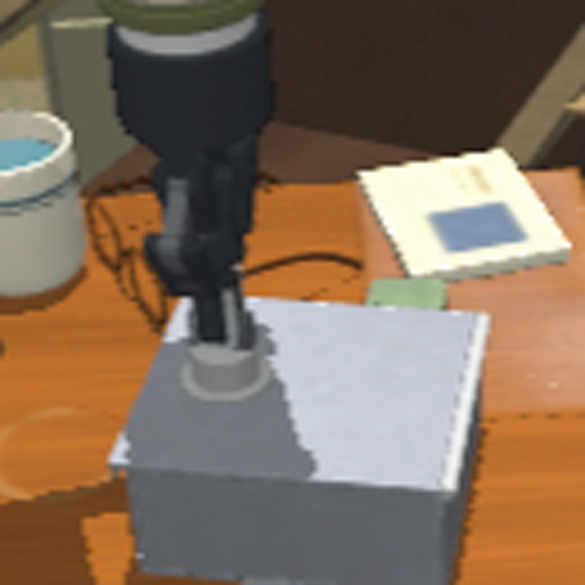

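View pics/w6.png

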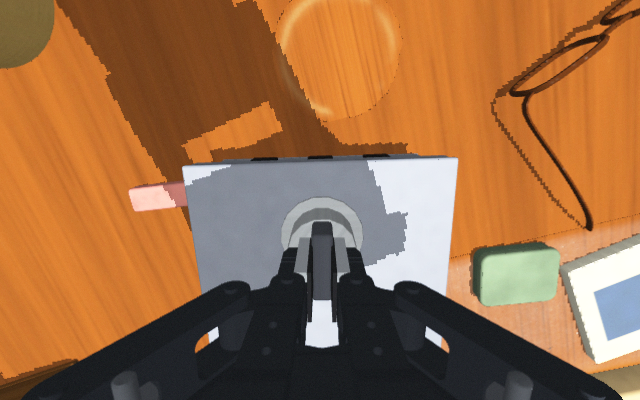

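The pads hold the wing, and the force follows the spring (about 0.3 N/mm). I'll continue in small steps.

Request:
{"fn": "arm_command", "kwargs": {
  "deltas": [
    [[0, 0, 0.0005], 0],
    [[0, 0, 0.001], 0],
    [[0, 0, 0.001], 0]
  ]
}}

```text
clock: 7.93
ee_pos: [0.4701, 0.2014, 0.1107]
ee_rot: [0.409, 3.11, 0.004]
force: [-0.2, 1.0, 5.3]
gripper_width: 0.0082
```

Request:
{"fn": "arm_command", "kwargs": {
  "deltas": [
    [[0, 0, 0.0005], 0],
    [[0, 0, 0.001], 0],
    [[0, 0, 0.001], 0]
  ]
}}

```text
clock: 8.18
ee_pos: [0.4701, 0.2014, 0.1097]
ee_rot: [0.409, 3.11, 0.004]
force: [-1.0, 1.4, 5.6]
gripper_width: 0.0081
```

Request:
{"fn": "arm_command", "kwargs": {
  "deltas": [
    [[0, 0, 0.0005], 0],
    [[0, 0, 0.001], 0],
    [[0, 0, 0.001], 0]
  ]
}}

```text
clock: 8.43
ee_pos: [0.4701, 0.2014, 0.1088]
ee_rot: [0.409, 3.11, 0.004]
force: [-1.4, 0.3, 6.1]
gripper_width: 0.0086
```

Request:
{"fn": "arm_command", "kwargs": {
  "deltas": [
    [[0, 0, 0.0005], 0],
    [[0, 0, 0.001], 0],
    [[0, 0, 0.001], 0]
  ]
}}

```text
clock: 8.68
ee_pos: [0.4701, 0.2014, 0.1079]
ee_rot: [0.409, 3.11, 0.004]
force: [-0.6, 0.4, 5.6]
gripper_width: 0.0083
```

Request:
{"fn": "arm_command", "kwargs": {
  "deltas": [
    [[0, 0, 0.0005], 0],
    [[0, 0, 0.001], 0],
    [[0, 0, 0.001], 0]
  ]
}}

```text
clock: 8.93
ee_pos: [0.4701, 0.2014, 0.107]
ee_rot: [0.409, 3.11, 0.004]
force: [-1.2, 0.6, 7.1]
gripper_width: 0.0082
```

Request:
{"fn": "arm_command", "kwargs": {
  "deltas": [
    [[0, 0, 0.0005], 0],
    [[0, 0, 0.001], 0],
    [[0, 0, 0.001], 0]
  ]
}}

```text
clock: 9.18
ee_pos: [0.4701, 0.2014, 0.1062]
ee_rot: [0.409, 3.11, 0.004]
force: [-0.8, 1.2, 6.7]
gripper_width: 0.0079
```

Request:
{"fn": "arm_command", "kwargs": {
  "deltas": [
    [[0, 0, 0.0005], 0],
    [[0, 0, 0.001], 0],
    [[0, 0, 0.001], 0]
  ]
}}

```text
clock: 9.43
ee_pos: [0.4701, 0.2014, 0.1053]
ee_rot: [0.409, 3.11, 0.004]
force: [-1.8, 1.1, 6.9]
gripper_width: 0.0083
```

Request:
{"fn": "arm_command", "kwargs": {
  "deltas": [
    [[0, 0, 0.0005], 0],
    [[0, 0, 0.001], 0],
    [[0, 0, 0.001], 0]
  ]
}}

```text
clock: 9.68
ee_pos: [0.4701, 0.2014, 0.1045]
ee_rot: [0.409, 3.109, 0.004]
force: [-1.2, 0.9, 7.6]
gripper_width: 0.0081
```

Request:
{"fn": "arm_command", "kwargs": {
  "deltas": [
    [[0, 0, 0.0005], 0],
    [[0, 0, 0.001], 0],
    [[0, 0, 0.001], 0]
  ]
}}

```text
clock: 9.93
ee_pos: [0.4701, 0.2014, 0.1037]
ee_rot: [0.409, 3.109, 0.004]
force: [-1.3, 1.0, 7.7]
gripper_width: 0.0083
```

Request:
{"fn": "arm_command", "kwargs": {
  "deltas": [
    [[0, 0, 0.0005], 0],
    [[0, 0, 0.001], 0],
    [[0, 0, 0.001], 0]
  ]
}}

```text
clock: 10.18
ee_pos: [0.4701, 0.2014, 0.1029]
ee_rot: [0.409, 3.109, 0.004]
force: [-0.4, 0.9, 6.8]
gripper_width: 0.0081
```

Request:
{"fn": "arm_command", "kwargs": {
  "deltas": [
    [[0, 0, 0.0005], 0],
    [[0, 0, 0.001], 0],
    [[0, 0, 0.001], 0]
  ]
}}

```text
clock: 10.43
ee_pos: [0.4701, 0.2014, 0.1025]
ee_rot: [0.408, 3.109, 0.004]
force: [-2.6, 0.8, 10.3]
gripper_width: 0.0083
```

Request:
{"fn": "arm_command", "kwargs": {
  "deltas": [
    [[0, 0, 0.0005], 0],
    [[0, 0, 0.001], 0],
    [[0, 0, 0.001], 0]
  ]
}}

```text
clock: 10.68
ee_pos: [0.4701, 0.2014, 0.1024]
ee_rot: [0.408, 3.108, 0.004]
force: [-3.3, 0.7, 14.3]
gripper_width: 0.0083
```

It bottoms at TCP z ≈ 0.1025, about 14.8 mm in. The 14 N there is about 6 N over the spring. I'll hold that and start turning gently.

Request:
{"fn": "arm_command", "kwargs": {
  "deltas": [
    [[0, 0, 0.0008], 2],
    [[0, 0, 0.0008], 5],
    [[0, 0, 0.0008], 8],
    [[0, 0, 0.0008], 11],
    [[0, 0, 0.0008], 14],
    [[0, 0, 0.0008], 17],
    [[0, 0, 0.0008], 20],
    [[0, 0, 0.0008], 20]
  ]
}}

```text
clock: 11.35
ee_pos: [0.4701, 0.2015, 0.1024]
ee_rot: [0.946, 2.989, 0.006]
force: [-3.6, 0.2, 13.5]
gripper_width: 0.0084
```

```bash
python3 - <<'E'
from h import *
o=st()
E
```

```text
t 11.35 tcp box [-45.3   1.2 102.4] w [0.4701 0.2015 0.1024] yaw 144.88 F [-3.59  0.15 13.54] M [ 0.186  0.611 -0.064] grip 0.0084 q6 -0.785
```

Request:
{"fn": "arm_command", "kwargs": {
  "deltas": [
    [[0, 0, 0.0008], 3],
    [[0, 0, 0.0008], 6],
    [[0, 0, 0.0008], 9],
    [[0, 0, 0.0008], 12],
    [[0, 0, 0.0008], 15],
    [[0, 0, 0.0008], 18],
    [[0, 0, 0.0008], 21],
    [[0, 0, 0.0008], 24],
    [[0, 0, 0.0008], 27],
    [[0, 0, 0.0008], 30],
    [[0, 0, 0.0008], 30]
  ]
}}

```text
clock: 12.27
ee_pos: [0.4702, 0.2016, 0.1024]
ee_rot: [1.691, 2.64, 0.01]
force: [-3.6, 1.7, 12.9]
gripper_width: 0.0084
```

```bash
python3 - <<'E'
from h import *
o=st()
c,o=shot('wrist','w7.png')
E
```

```text
t 12.27 tcp box [-45.3   1.3 102.4] w [0.4702 0.2016 0.1024] yaw 114.73 F [-3.61  1.69 12.9 ] M [ 0.211  0.48  -0.055] grip 0.0084 q6 -0.259
```

View pics/w7.png

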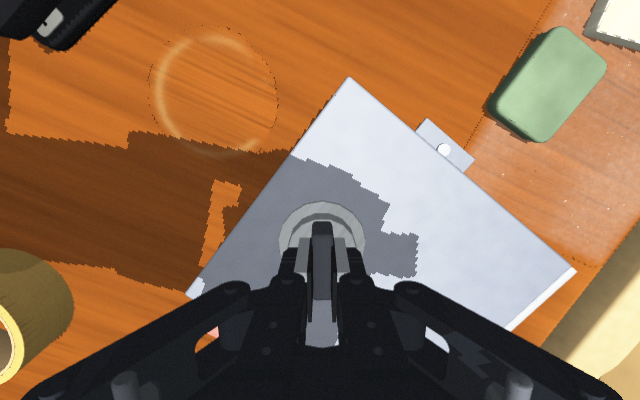

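The wing stays aligned with the gripper, about 52° round and still at the bottom.

Request:
{"fn": "arm_command", "kwargs": {
  "deltas": [
    [[0, 0, 0.0008], 3],
    [[0, 0, 0.0008], 6],
    [[0, 0, 0.0008], 9],
    [[0, 0, 0.0008], 12],
    [[0, 0, 0.0008], 15],
    [[0, 0, 0.0008], 18],
    [[0, 0, 0.0008], 21],
    [[0, 0, 0.0008], 24],
    [[0, 0, 0.0008], 27],
    [[0, 0, 0.0008], 29],
    [[0, 0, 0.0008], 29]
  ]
}}

```text
clock: 13.23
ee_pos: [0.4704, 0.2018, 0.1024]
ee_rot: [2.299, 2.134, 0.014]
force: [-2.5, 0.5, 12.7]
gripper_width: 0.0081
```

```bash
python3 - <<'E'
from h import *
o=st()
c,o=shot('wrist','w8.png')
E
```

```text
t 13.23 tcp box [-45.1   1.5 102.4] w [0.4704 0.2018 0.1024] yaw 85.74 F [-2.48  0.52 12.68] M [ 0.068  0.507 -0.006] grip 0.0081 q6 0.247
```

View pics/w8.png

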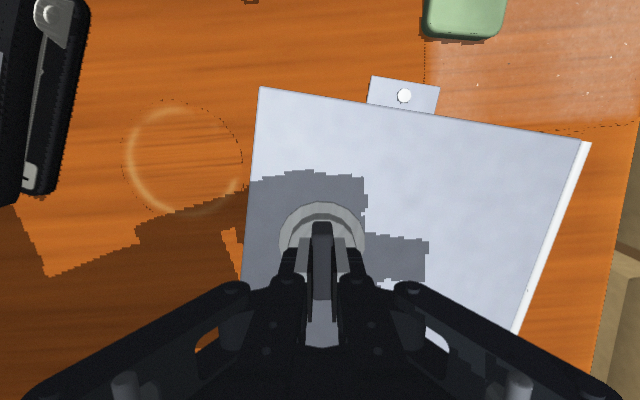

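The stud is about 81° (1.41 rad) round, still at the bottom, with negligible torque. I'll let go now.

Request:
{"fn": "arm_command", "kwargs": {
  "deltas": [
    [[0, 0, 0], 0],
    [[0, 0, 0], 0],
    [[0, 0, 0], 0],
    [[0, 0, 0], 0],
    [[0, 0, 0], 0],
    [[0, 0, 0], 0]
  ],
  "grip": 0.5
}}

```text
clock: 13.78
ee_pos: [0.4703, 0.2017, 0.1021]
ee_rot: [2.298, 2.136, 0.013]
force: [-0.4, 1.2, 0.3]
gripper_width: 0.0425
```

```bash
python3 - <<'E'
from h import *
o=st()
c,o=shot('wrist','w9.png')
E
```

```text
t 13.78 tcp box [-45.2   1.4 102.1] w [0.4703 0.2017 0.1021] yaw 85.81 F [-0.37  1.21  0.34] M [-0.056  0.03   0.   ] grip 0.0425 q6 0.246
```

View pics/w9.png

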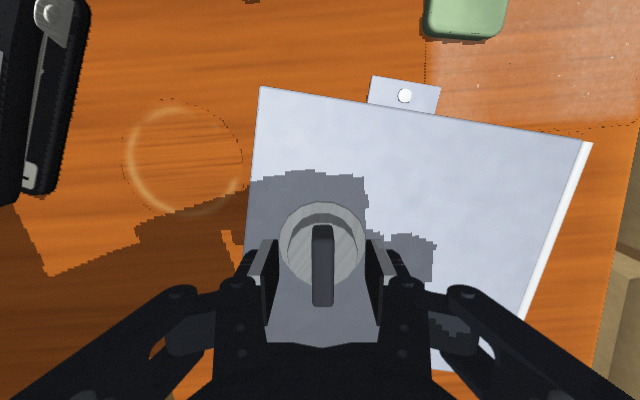

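The wing is free and stands midway between the pads at (323,265). I'll lift straight up and measure its height and angle.

Request:
{"fn": "arm_command", "kwargs": {
  "deltas": [
    [[0, 0, -0.015], 0],
    [[0, 0, -0.04], 0],
    [[0, 0, -0.08], 0],
    [[0, 0, -0.12], 0],
    [[-0.01, 0, -0.15], 0],
    [[-0.016, 0, -0.15], 0],
    [[-0.016, 0, -0.15], 0],
    [[-0.016, 0, -0.15], 0]
  ]
}}

```text
clock: 14.5
ee_pos: [0.4673, 0.1852, 0.2512]
ee_rot: [2.299, 2.136, 0.011]
force: [-0.1, 0.0, -0.8]
gripper_width: 0.0427
```

```bash
python3 - <<'E'
from h import *
o=st()
c,o=shot('wrist','w10.png')
cv2.imwrite('pics/w10z.png',cv2.resize(c['img'][140:260,260:380,::-1],None,fx=5,fy=5,interpolation=2))
D=np.array(c['depth'])
for v in range(160,250,4): print(v,[ (wbox(at_d(c,o,(u,v),0)).round(0)).astype(int).tolist() for u in (311,319,323,327,336)])
shot('scene','sc10.png');shot('side','s10.png')
E
```

```text
t 14.5 tcp box [-44.3 -15.3 251.2] w [0.4673 0.1852 0.2512] yaw 85.78 F [-0.06  0.03 -0.76] M [-0.007 -0.025 -0.012] grip 0.0427 q6 0.214
160 [[-57, 8, 91], [-50, 11, 109], [-47, 12, 110], [-43, 13, 110], [-34, 11, 90]]
164 [[-57, 4, 91], [-50, 8, 110], [-46, 9, 109], [-43, 9, 109], [-33, 8, 92]]
168 [[-56, 0, 91], [-49, 4, 108], [-46, 5, 111], [-42, 6, 109], [-33, 4, 91]]
172 [[-55, -4, 90], [-49, 1, 109], [-45, 2, 110], [-42, 2, 109], [-32, 0, 92]]
176 [[-55, -8, 90], [-48, -3, 110], [-44, -2, 109], [-41, -2, 109], [-31, -4, 92]]
180 [[-54, -11, 91], [-47, -6, 110], [-44, -6, 109], [-40, -5, 109], [-31, -8, 90]]
184 [[-54, -19, 76], [-47, -10, 110], [-43, -9, 110], [-40, -9, 110], [-29, -15, 76]]Traceback (most recent call last):
  File "<stdin>", line 6, in <module>
  File "h.py", line 23, in wbox
    c,s=np.cos(BY),np.sin(BY); d=(np.array(p)[:2]-BC)*1e3; return np.array([c*d[0]+s*d[1],-s*d[0]+c*d[1],p[2]*1e3])
                                  ~~~~~~~~~~~^^^^
IndexError: too many indices for array: array is 0-dimensional, but 1 were indexed
```

View pics/w10z.png

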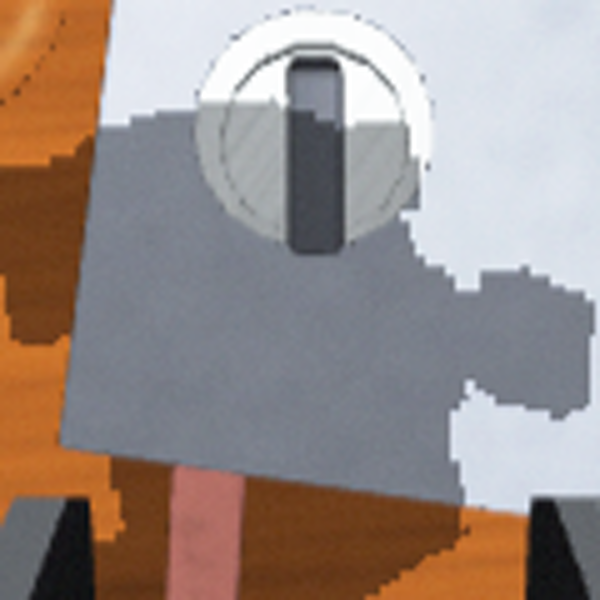

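The wing top is now at about 110 mm against 120 mm before. That is 10.5 mm in, or 4.4 mm back from the bottom, so the stud is locked, and it is turned about 80°. Last, I'll check the surroundings.

```bash
python3 - <<'E'
from h import *
c,o=shot('side','s10.png');shot('scene','sc10.png')
st()
E
```

```text
t 14.65 tcp box [-44.4 -14.9 250.8] w [0.4674 0.1856 0.2508] yaw 85.82 F [-0.49 -0.22 -0.95] M [-0.015 -0.013  0.022] grip 0.0425 q6 0.214
```

View pics/s10.png

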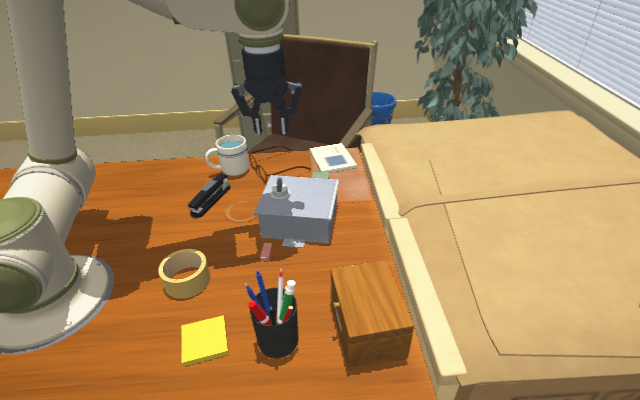

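View pics/sc10.png

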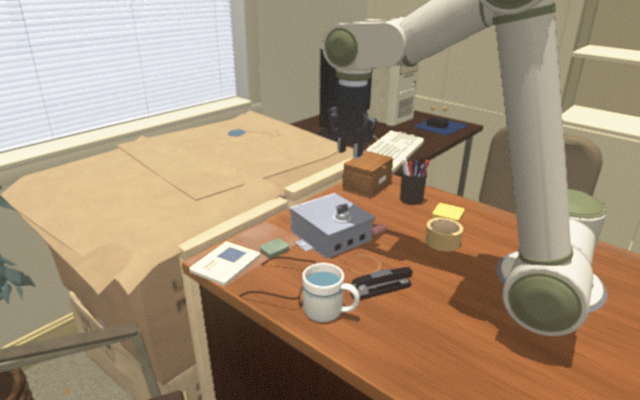

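The cover is shut (side view 300,208; scene view 333,222). The pot, card box, tin, eraser, memo block and spectacles are where they were in the first pictures, and the gripper touches nothing. Handing in.

```bash
python3 -c "
from plant import bot
print(bot.sign_off())"
```

```text
the job is handed in; nothing more can be done
None
```

The cover is shut and the stud is pushed in, turned and locked. I handed the job in at about 14.7 s, with the gripper clear above the box.

- **Cover:** I swung it down with the closed fingertips. It reads level, with the fingertip at 73.8 mm against the 74 mm expected, and I pressed it shut with about 19 N.
- **Push:** I gripped the wing and went down in steps of about 1 mm. The stud bottomed about 15 mm in, at up to 14 N in all, which is about 6 N over its spring.
- **Turn:** I held it at the bottom and turned it clockwise to about 81° (1.41 rad), with almost no resisting torque.
- **Lock:** After release the wing top stands at about 110 mm, down from 120 mm. That is about 4.4 mm back from the bottom, inside the 4 to 5 mm expected when locked, and it kept its turned angle.
- **Surroundings:** By eye, the last side and scene pictures show the other things where they were at the start; I did not measure them. The force reading with nothing touched was under 1.1 N.

No check failed. The measurements agreed with the given sizes to within 1–3 mm, apart from rough first corner readings, which were up to about 7 mm out.

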